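# Unstack the egg set onto its saucers

## Task

The egg cups are stacked with the salt shaker on top: take the stack apart and set each of the four pieces down gently, upright, in the middle of the saucer of its own colour, without tipping any of them over. Leave the saucers, the glass jar and the measuring beaker standing where they are.

Things in the scene. Friction and masses are not known exactly. Their poses are not given: they have to be found in the camera images.
- salt_shaker: Ceramic salt shaker in pink (rose) glaze, the top of the stack: upright cylinder 26 mm diameter with a domed top, 46 mm tall (straight sides from 4 to 37 mm height), foot 22 mm diameter. At the start it stands loosely in the bowl of the yellow egg cup with its upper 30 mm standing clear. Rigid, about 60 g. Origin: centre of the underside; z up along its axis.
- quail_cup: Yellow ceramic footed egg cup, smallest (quail egg): round, 44 mm tall, foot 27 mm diameter, bowl from 22 mm up to the rim; upper 15 mm of its outside near vertical, 39 mm diameter at the rim, wall 3.5 mm; inner floor 28 mm above the underside. Starts loosely in the green cup, its upper 20 mm clear of that rim; carries the shaker. About 60 g. Origin: centre of the underside; z up its axis.
- hen_cup: Green ceramic footed egg cup, middle size (hen egg): round, 56 mm tall, foot 36 mm diameter, bowl from 26 mm up to the rim; upper 15 mm of its outside near vertical, 52 mm diameter at the rim, wall 3.5 mm; inner floor 32 mm above the underside. Starts loosely in the blue cup, its upper 28 mm clear of that rim; carries the yellow cup. About 110 g. Origin: centre of the underside; z up its axis.
- goose_cup: Blue ceramic footed egg cup, largest (goose egg): round, 66 mm tall, foot 46 mm diameter, bowl from 32 mm up to the rim; upper 15 mm of its outside near vertical, 66 mm diameter at the rim, wall 3.5 mm; inner floor 38 mm above the underside. Starts on the counter as the bottom of the stack (144 mm tall in all). About 160 g. Origin: centre of the underside; z up its axis.
- goose_saucer: Round saucer in blue glaze, the place of the blue egg cup: 114 mm diameter, rim 12 mm high, a flat floor 4 mm thick and 68 mm across in the middle with the rim sloping up around it. Loose, about 220 g, lies on the counter; its floor is empty at the start. Origin: centre of the underside; z up.
- hen_saucer: Round saucer in green glaze, the place of the green egg cup: 102 mm diameter, rim 12 mm high, a flat floor 4 mm thick and 58 mm across in the middle with the rim sloping up around it. Loose, about 170 g, lies on the counter; its floor is empty at the start. Origin: centre of the underside; z up.
- quail_saucer: Round saucer in yellow glaze, the place of the yellow egg cup: 88 mm diameter, rim 12 mm high, a flat floor 4 mm thick and 49 mm across in the middle with the rim sloping up around it. Loose, about 130 g, lies on the counter; its floor is empty at the start. Origin: centre of the underside; z up.
- salt_saucer: Round saucer in pink (rose) glaze, the place of the salt shaker: 76 mm diameter, rim 12 mm high, a flat floor 4 mm thick and 44 mm across in the middle with the rim sloping up around it. Loose, about 100 g, lies on the counter; its floor is empty at the start. Origin: centre of the underside; z up.
- jar: Bystander: small closed glass jar with a bamboo lid and a few quail eggs in it, 71 mm diameter, 83 mm tall, standing among the saucers. Origin: centre of the underside; z up. To be left where it is.
- beaker: Bystander: white plastic measuring beaker, open at the top, 57 mm diameter at the rim, 74 mm tall, about 60 g, standing among the saucers. Origin: centre of the underside; z up. To be left where it is.
Things that resemble listed ones, but are neither listed nor needed, are in the scene too. What is shaped like the salt_shaker but black or turquoise is not meant.

How it is judged:
By the outcome, as a careful person would: the job done as asked, in the order asked, and still so for the second after the job is handed in, with the robot touching nothing.
It also fails if it takes over 120 s, if anything falls off the work surface, if the arm or the gripper's body presses on something with over 40 N, if the wrist force passes 120 N, or if a joint passes its speed limit or range.

## Robot

A 6-joint arm with a two-finger parallel gripper is mounted at the origin on the work surface. World frame = base frame: x ahead of the robot, y to its left, z up, the work surface at z = 0. Lengths are in mm, angles in degrees, forces in N, time in s.
With the tool pointing down it reaches from about 275 to 725 mm from the base axis. Payload 5.6 kg.
Tool frame: the origin (TCP) lies on the centre line of the jaws, within the pads' length; the fingertips stand 11 mm ahead of it and the grasp point (between the pads) lies 8 mm behind it (finger_overhang is the distance from the TCP to the fingertips, in mm); z points along the fingers, y is the line along which they close (so a half turn about z gives the same grasp; the last joint's range is limited). The gripper opens to 85 mm and grips with 20 to 120 N. Pads are 22 mm wide; open, the fingers measure 114 mm over their backs; the gripper's body (76 mm by 85 mm) begins 54 mm behind the grasp point. The pads swing forward as they close: fully open they stand 13 mm farther back than shut.
Start: joints at [-50.615, 14.616, 6.199, 0, -81.583, -16.306], TCP at [215.616, -505.967, 242.283] pointing down, gripper open.
Joint ranges: [-168.99, 168.99], [-69.2, 112.95], [-62.41, 85.93], [-164.36, 98.24], [-168.68, -3.75], [-174.98, 174.98]. Speed limits (degrees/s): [147.25, 147.25, 180, 180, 180, 180].

## Interface

Orientations are given as [roll, pitch, yaw] about the fixed x, y, z axes, in that order (R = Rz(yaw) Ry(pitch) Rx(roll)).
In Python, from workcell import * gives the robot as it stands.
- The arm moves only by the tool drive_tool, never from a script. Its argument "series" is text: rows parted by semicolons, each of 5 numbers parted by spaces: the closure, from -1 (fully open) to 1 (shut), then the shift along the tool's x, y, z in mm, then the turn about the tool's z in degrees. In form: grip tx ty tz spin; .... A call has 1 to 20 rows; each row shifts and turns the commanded pose from where the row before left it, along the tool's axes as they then stand; what a row does not reach is not made up. A row lasts 1/8 s, in which the tool goes at most 62.5 mm and 10.7 degrees, less where a joint would pass 70% of its speed; a pose out of reach is approached as far as the arm can. A call with a gripper value outside its range is refused whole. The fingers move at their own pace and stop on an object; "squeeze" is the grip in N (left out, the last holds). Time passes only in rows, so rows that do not move let the fingers close. It gives the time, the measured TCP pose, the force, the opening and the grip force at its end, in the units of the state.
- observe(): the state, without advancing time (a new reading comes with each control period).
- grab_frame(name): name is "scene" or "top" or "wrist"; returns the picture (400x640x3 uint8, red, green, blue); there is no depth.
- calibration(name): a dict with "K" (3x3 intrinsics, pixels), "R" (3x3) and "t" (3): a world point X has camera coordinates R X + t. Camera axes: x right, y down, z forward; pixel columns grow to the right and rows downward; lengths in mm; the calibration is good to about 2 mm. The wrist camera is an equidistant fisheye: a pixel r from the principal point sees the ray r / f radians off the axis. A picture is of the moment at which its call begins: read the wrist's pose just before it. calibration takes no time and is no camera call; for the wrist camera it gives the pose at the moment of the call.
- hand_in(): hands the job in; it is judged then, once.
The state is a dict: "t": time; "joint_positions": joint angles; "joint_velocities": joint speeds; "joint_torque": joint torques, N m; "tcp_pos": TCP position; "ee_rot": TCP orientation; "contact_force": force on the tool from outside, world axes, zero at the start; "moment": the same for the moment, N m; "finger_gap": finger opening in mm; "grasp_force": force on a finger pad.
Only numpy, scipy, OpenCV 4.12 (cv2) and the standard library are available. Lean on these libraries where they do the work, as an engineer would, in place of code of your own. Each camera call takes 0.05 s, during which the arm holds its last target. There are 200 camera calls.

## Working session

There is one attempt and no reset: what is moved stays moved. The work goes in short steps, Python scripts to look and compute and a tool call to move; the robot and the scene stay as the last step left them, time stands still between calls to the robot, and variables do not carry over. Pictures are saved under pics/ and viewed, at most 14 in all, crops included, and the job is handed in when it is done.

Besides the shell and the picture viewer there is one more tool, called by a JSON object that holds its "name" and its "arguments". drive_tool: Moves the arm, as the interface text tells. Its arguments: {"type":"object","properties":{"series":{"type":"string"},"squeeze":{"type":"number"}},"required":["series"]}

```bash
mkdir -p pics; ls
python3 - <<'E'
from workcell import *
import cv2
s=observe();print({k:s[k] for k in("t","tcp_pos","ee_rot","finger_gap","contact_force")})
for n in("scene","top"):
    cv2.imwrite(f"pics/{n}0.png",grab_frame(n)[:,:,::-1]);c=calibration(n);print(n,c)
E
```

```text
pics
{'t': 0.0, 'tcp_pos': array([ 215.47277356, -505.52847463,  241.37898938]), 'ee_rot': array([ 1.79890455e+02, -4.82272589e-03, -1.56924014e+02]), 'finger_gap': 85.29933965974539, 'contact_force': array([-0.02923988,  0.13442214, -0.70826161])}
scene {'K': array([[399.84593426,   0.        , 317.38690027],
       [  0.        , 399.84593426, 191.71388618],
       [  0.        ,   0.        ,   1.        ]]), 'R': array([[ 0.04889493,  0.99878525, -0.00610744],
       [ 0.75424599, -0.04093082, -0.65531493],
       [-0.65476887,  0.02743507, -0.75533108]]), 't': array([  -7.76842766, -369.69716931, 1268.18595681])}
top {'K': array([[370.88144199,   0.        , 319.94623292],
       [  0.        , 370.88144199, 202.25024349],
       [  0.        ,   0.        ,   1.        ]]), 'R': array([[ 7.57221681e-03, -9.99971040e-01,  7.62612210e-04],
       [-9.80842081e-01, -7.57581624e-03, -1.94657183e-01],
       [ 1.94657323e-01,  7.25984245e-04, -9.80871041e-01]]), 't': array([ -26.96637365,  573.07578128, 1013.69598908])}
```

View pics/top0.png

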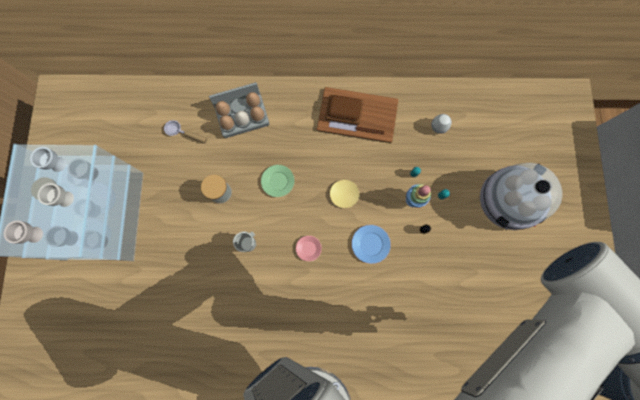

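View pics/scene0.png

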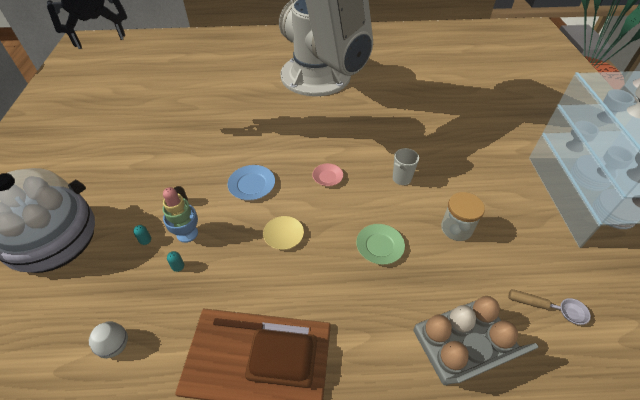

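The top view shows the stack at (419,195) with the pink shaker at about (424,190). Saucers: blue (371,244), pink (308,248), yellow (344,194), green (277,181). Jar (215,188), beaker (244,241).

Things that could be mistaken for the shaker: turquoise ones at (416,172) and (445,194), and a black one at (425,229). I choose the pink one on the stack, seen at (170,194) in the scene view.

```bash
cat > h.py <<'E'
from workcell import *
import cv2, numpy as np
def ray(c,uv):
    d=c["R"].T@np.linalg.solve(c["K"],[uv[0],uv[1],1.]); return -c["R"].T@c["t"],d
def at_z(c,uv,z):
    o,d=ray(c,uv); return o+d*(z-o[2])/d[2]
def proj(c,X):
    p=c["K"]@(c["R"]@np.asarray(X,float)+c["t"]); return p[:2]/p[2]
def blob(im,seed,tolh=10,smin=60,win=45):
    hsv=cv2.cvtColor(im,cv2.COLOR_RGB2HSV).astype(int); u,v=seed
    h0=np.median(hsv[v-1:v+2,u-1:u+2,0])
    dh=np.abs((hsv[...,0]-h0+90)%180-90)
    m=((dh<tolh)&(hsv[...,1]>smin)).astype(np.uint8)
    w=np.zeros_like(m); w[max(0,v-win):v+win,max(0,u-win):u+win]=1
    n,l,st,_=cv2.connectedComponentsWithStats(m*w); k=l[v,u]
    return (l==k).astype(np.uint8),st[k]
def disc(c,im,seed,z,**k):
    m,st=blob(im,seed,**k)
    cs=max(cv2.findContours(m,0,2)[0],key=cv2.contourArea)[:,0]
    P=np.array([at_z(c,p,z)[:2] for p in cs.astype(float)],np.float32)
    return cv2.minEnclosingCircle(P), P.min(0),P.max(0)
def tri(c1,u1,c2,u2):
    o1,d1=ray(c1,u1);o2,d2=ray(c2,u2);A=np.c_[d1,-d2];s=np.linalg.lstsq(A,o2-o1,rcond=None)[0]
    a,b=o1+d1*s[0],o2+d2*s[1];return (a+b)/2,np.linalg.norm(a-b)
E
python3 - <<'E'
from h import *
ct,cs=calibration("top"),calibration("scene")
t=cv2.imread("pics/top0.png")[:,:,::-1].copy();s=cv2.imread("pics/scene0.png")[:,:,::-1].copy()
for n,a,b in(("blue",(371,244),(252,184)),("pink",(308,248),(328,176)),("yellow",(344,194),(284,233)),("green",(277,181),(381,245))):
    for c,im,p in((ct,t,a),(cs,s,b)):
        (m,r),lo,hi=disc(c,im,p,12); print(n,np.round(m,1),round(2*r,1),np.round((lo+hi)/2,1),np.round(hi-lo,1))
for n,u,v,z in(("turqA",(416,170),(142,227),42),("turqB",(446,193),(176,254),42),("black",(425,228),(180,187),42),("jar",(215,185),(465,205),83),("beaker",(244,237),(405,157),74),("stack top",(424,188),(169,190),140)):
    print(n,at_z(ct,u,z)[:2].round(),at_z(cs,v,z)[:2].round())
print("tcp in top",proj(ct,[215,-505,241]))
a=cv2.resize(t[160:245,380:470],None,fx=4.4,fy=4.4,interpolation=2)
b=cv2.resize(s[175:280,125:215],None,fx=4.4,fy=4.4,interpolation=2)
o=np.zeros((470,800,3),np.uint8);o[:a.shape[0],:a.shape[1]]=a;o[:b.shape[0],400:400+b.shape[1]]=b
cv2.imwrite("pics/crop1.png",o[:,:,::-1])
E
```

```text
blue [ 459.1 -172.3] 112.4 [ 460.  -172.3] [108.7 109.3]
blue [ 458.3 -173.3] 111.7 [ 458.2 -173.4] [110.4 110.3]
pink [444.7  11.3] 76.1 [445.1  10.1] [70.3 73.6]
pink [444.   10.5] 76.8 [443.5  10.6] [74.3 75.5]
yellow [615.8 -95.3] 385.5 [613.1 -94.2] [277.3 275.5]
yellow [601.4 -86.4] 293.8 [602.5 -94.3] [240.  206.3]
green [820.  -20.3] 2340.7 [658.1 -16.6] [1256.1 2154.5]
green [648.2 107.8] 100.2 [648.2 107.9] [98.1 98.8]
turqA [ 676. -308.] [ 603. -386.]
turqB [ 607. -393.] [ 673. -304.]
black [ 503. -326.] [ 495. -327.]
jar [616. 276.] [613. 278.]
beaker [469. 188.] [459. 187.]
stack top [ 598. -301.] [ 591. -305.]
tcp in top [537.29155715 346.79423613]
```

View pics/crop1.png

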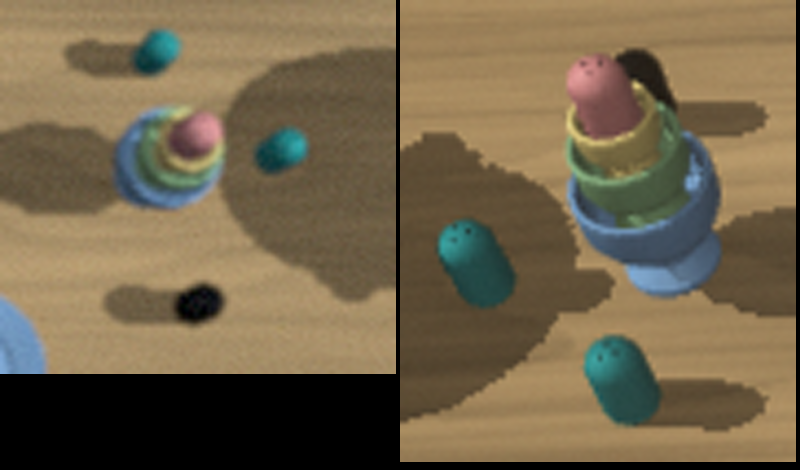

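The crop confirms the pink shaker stands on the yellow, green and blue stack. The turquoise shakers are about 85 mm away and the black one about 97 mm. Next I fit the stack axis and the two remaining saucers.

```bash
cat >> h.py <<'E'
def circ(x,y,z,r,n=48):
    a=np.linspace(0,2*np.pi,n,endpoint=False); return np.c_[x+r*np.cos(a),y+r*np.sin(a),np.full(n,z)]
def hullmask(pr,rings,shape=(400,640),S=4):
    P=np.array([pr(p) for g in rings for p in circ(*g)],np.float32)
    m=np.zeros((shape[0]*S,shape[1]*S),np.uint8)
    cv2.fillConvexPoly(m,cv2.convexHull(((P+.5)*S).astype(np.int32)),1); return m
def fit(views,rings,x0,S=4):
    """views: [(projector,mask)], rings: [(z,r)] -> xy by hull IoU"""
    from scipy.optimize import minimize
    big=[(p,cv2.resize(m,None,fx=S,fy=S,interpolation=0)) for p,m in views]
    def f(q):
        e=0
        for p,m in big:
            h=hullmask(p,[(q[0],q[1],z,r) for z,r in rings],S=S); e-=(h&m).sum()/(h|m).sum()
        return e/len(big)
    r=minimize(f,x0,method="Nelder-Mead",options=dict(initial_simplex=[x0,[x0[0]+8,x0[1]],[x0[0],x0[1]+8]],xatol=.1,fatol=1e-4))
    return r.x.round(1),round(-r.fun,3)
def hull(m):
    P=np.argwhere(m)[:,::-1].astype(np.int32); o=np.zeros_like(m); cv2.fillConvexPoly(o,cv2.convexHull(P),1); return o
E
cat > m1.py <<'E'
from h import *
ct,cs=calibration("top"),calibration("scene")
t=cv2.imread("pics/top0.png")[:,:,::-1].copy();s=cv2.imread("pics/scene0.png")[:,:,::-1].copy()
pt,ps=lambda X:proj(ct,X),lambda X:proj(cs,X)
for n,a,b,r,k in(("yellow",(344,190),(284,230),44,dict(tolh=6,smin=105)),("green",(277,181),(381,245),51,dict(tolh=15))):
    for sm in (90,105,120) if n=="yellow" else (60,):
        k["smin"]=sm
        A,B=[blob(i,p,**k)[0] for i,p in((t,a),(s,b))]
        print(n,sm,A.sum(),B.sum(),fit([(pt,hull(A))],[(12,r),(1,r*.6)],[600.,-94.] if n=="yellow" else [648.,108.]),fit([(ps,hull(B))],[(12,r),(1,r*.6)],[600.,-94.] if n=="yellow" else [648.,108.]))
A=blob(t,(424,189),tolh=12,win=14)[0];B=blob(s,(170,195),tolh=12,win=20)[0]
R=[(116,13),(135,13),(140,10),(144,4)]
print("shaker",A.sum(),B.sum(),fit([(pt,A)],R,[594.,-303.]),fit([(ps,B)],R,[594.,-303.]),fit([(pt,A),(ps,B)],R,[594.,-303.]))
A=blob(t,(410,202),tolh=12,win=25)[0]
print("blue",A.sum(),fit([(pt,hull(A))],[(66,33),(2,23)],[594.,-303.]))
for m,n in((t,"t"),(s,"s")):
    hs=cv2.cvtColor(m,cv2.COLOR_RGB2HSV)
    print(hs[194,344] if n=="t" else hs[233,284],hs[150,344] if n=="t" else hs[233,330])
E
python3 m1.py
```

```text
yellow 90 696 6928 (array([ 608.1, -102. ]), np.float64(0.754)) (array([ 666. , -141.3]), np.float64(0.162))
yellow 105 255991 6377 (array([ 77.6, 337.6]), np.float64(0.003)) (array([ 666. , -141.3]), np.float64(0.162))
yellow 120 256000 256000 (array([ 77.6, 337.6]), np.float64(0.003)) (array([ 879. , -404.5]), np.float64(0.009))
green 60 255788 1512 (array([ 85.2, 220. ]), np.float64(0.005)) (array([648.4, 107.6]), np.float64(0.974))
shaker 92 249 (array([ 595.2, -305.3]), np.float64(0.856)) (array([ 596.1, -304.7]), np.float64(0.842)) (array([ 595.1, -305.2]), np.float64(0.845))
blue 129 (array([ 594., -303.]), np.float64(0.675))
[ 24  99 224] [ 17  98 170]
[ 23 107 217] [ 18 109 169]
```

{"name": "drive_tool", "arguments": {"series": "-1 0 0 0 0", "squeeze": 30}}

```text
t: 0.22
tcp_pos: [215.5, -505.8, 241.8]
ee_rot: [179.9, -0.0, -156.9]
contact_force: [-0.4, -0.0, -1.3]
finger_gap: 85.1
grasp_force: 0.0
```

{"name": "drive_tool", "arguments": {"series": "-1 0 0 0 7.7;-1 0 0 0 7.7;-1 0 0 0 7.7;-1 -35 18 -2 0;-1 -35 18 -2 0;-1 -35 18 -2 0;-1 -35 18 -2 0;-1 -35 18 -2 0;-1 -35 18 -2 0;-1 -35 18 -2 0;-1 -35 18 -2 0;-1 -35 18 -2 0;-1 -35 18 -2 0;-1 -30 20 0 0;-1 0 0 0 0;-1 0 0 0 0"}}

```text
t: 2.22
tcp_pos: [595.4, -306.2, 262.0]
ee_rot: [180.0, -0.0, 180.0]
contact_force: [-0.2, -0.3, -0.4]
finger_gap: 85.2
grasp_force: 0.0
```

Run:
```python
from h import *
s=observe();c=calibration("wrist");print(s["tcp_pos"],s["ee_rot"],c)
cv2.imwrite("pics/w1.png",grab_frame("wrist")[:,:,::-1])
```

```text
[ 595.44960714 -306.21669707  261.98795766] [ 1.79999445e+02 -4.18048444e-02  1.79988034e+02] {'K': array([[309.70691629,   0.        , 321.64108259],
       [  0.        , 309.70691629, 195.23627337],
       [  0.        ,   0.        ,   1.        ]]), 'R': array([[-8.24237573e-05,  9.99999991e-01,  1.05043815e-04],
       [ 9.59782574e-01,  4.96184253e-05,  2.80744384e-01],
       [ 2.80744376e-01,  1.23959230e-04, -9.59782569e-01]]), 't': array([ 305.46573627, -612.78766159,  230.83612996])}
```

View pics/w1.png

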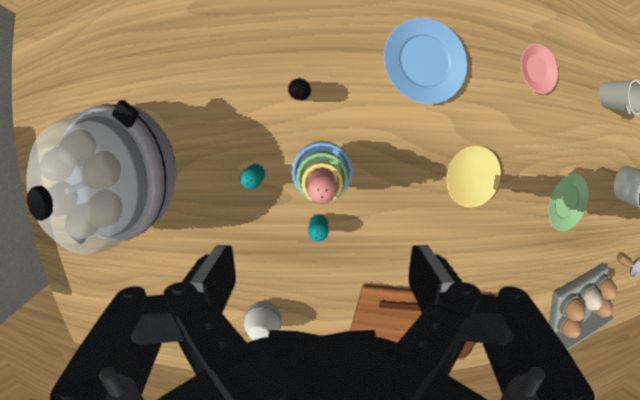

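The wrist view shows the shaker at (321,187) concentric with the cup rims, the stack centred between the fingers in column, and saucers at blue (426,60), yellow (473,176), pink (539,68), green (569,201). I refine the positions with a fisheye fit.

```bash
cat >> h.py <<'E'
def fproj(c,X):
    p=c["R"]@np.asarray(X,float)+c["t"]; th=np.arctan2(np.hypot(p[0],p[1]),p[2]); d=p[:2]/np.hypot(p[0],p[1])
    return np.array([c["K"][0,2],c["K"][1,2]])+c["K"][0,0]*th*d
E
python3 - <<'E'
from h import *
c=calibration("wrist");im=cv2.imread("pics/w1.png")[:,:,::-1].copy();p=lambda X:fproj(c,X)
print("cam",-c["R"].T@c["t"])
for n,s,rings,x0,k in(("shaker",(321,188),[(116,13),(135,13),(140,10),(144,3)],[595.,-305.],dict(tolh=12,win=22)),
 ("blue cup",(297,175),[(66,33)],[595.,-305.],dict(tolh=12,win=40)),
 ("green cup",(322,157),[(94,26)],[595.,-305.],dict(tolh=14,win=40)),
 ("yellow cup",(322,168),[(114,19.5)],[595.,-305.],dict(tolh=5,win=30,smin=90)),
 ("blue s",(426,60),[(12,57),(1,34)],[459.,-173.],dict(tolh=12,win=60)),
 ("pink s",(539,68),[(12,38),(1,25)],[444.,11.],dict(tolh=12,win=40)),
 ("yellow s",(470,170),[(12,44),(1,28)],[604.,-95.],dict(tolh=4,win=40,smin=80)),
 ("green s",(566,200),[(12,51),(1,32)],[648.,108.],dict(tolh=14,win=45))):
    m,st=blob(im,s,**k); h=hull(m) if m.sum()<20000 else m; print(n,st,fit([(p,h)],rings,x0))
E
```

```text
cam [ 523.01614382 -305.72869674  393.88681079]
shaker [307 168  30  36 830] (array([ 592.5, -305.8]), np.float64(0.935))
blue cup [297 152  40  38 395] (array([ 603., -305.]), np.float64(0.331))
green cup [297 152  50  44 548] (array([ 592.1, -305.9]), np.float64(0.855))
yellow cup [320 168   9   3   9] (array([ 597.1, -302.7]), np.float64(0.01))
blue s [ 384   18   83   85 5475] (array([ 457.3, -173. ]), np.float64(0.976))
pink s [ 520   43   39   52 1511] (array([443.6,   9.6]), np.float64(0.956))
yellow s [ 446  146   55   61 2582] (array([608.5, -95.6]), np.float64(0.978))
green s [ 549  174   39   57 1683] (array([647.9, 107.6]), np.float64(0.969))
```

{"name": "drive_tool", "arguments": {"series": "-1 1.5 0.5 25 0;-1 0 0 25 0;-1 0 0 25 0;-1 0 0 25 0;-1 0 0 15 0;-1 0 0 10 0;-1 0 0 8 0;-1 0 0 0 0;-0.3 0 0 0 0;0 0 0 0 0;0 0 0 0 0;0.1 0 0 0 0;0.1 0 0 0 0", "squeeze": 25}}

```text
t: 3.9
tcp_pos: [594.2, -305.6, 129.3]
ee_rot: [-180.0, 0.0, 180.0]
contact_force: [0.3, 0.1, 0.4]
finger_gap: 38.2
grasp_force: 0.0
```

Run:
```python
from h import *
cv2.imwrite("pics/w2.png",grab_frame("wrist")[120:400,160:500,::-1].repeat(2,0).repeat(2,1)[:600,:800])
```

```text
(no output)
```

View pics/w2.png

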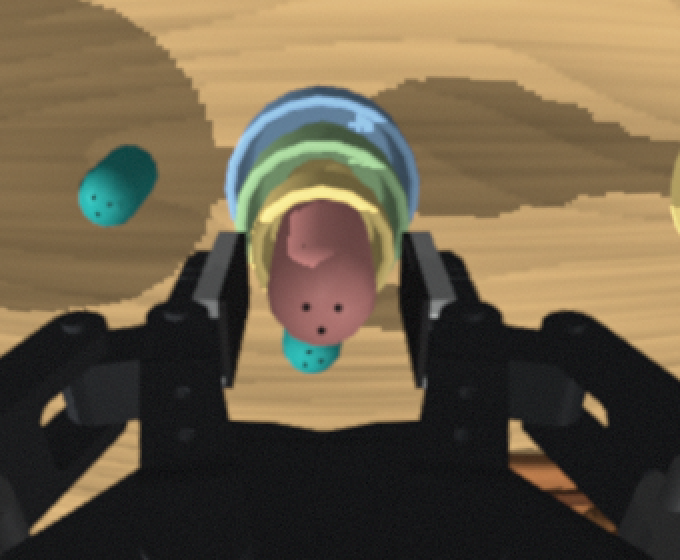

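The shaker (columns 270–375) sits midway between the pads (247 and 402), with the tips above the yellow rim. I close, then lift slowly.

{"name": "drive_tool", "arguments": {"series": "0.3 0 0 0 0;0.4 0 0 0 0;0.5 0 0 0 0;0.6 0 0 0 0;0.6 0 0 0 0;0.6 0 0 0 0;0.6 0 0 -2 0;0.6 0 0 -4 0;0.6 0 0 -6 0;0.6 0 0 -8 0;0.6 0 0 0 0"}}

```text
t: 5.32
tcp_pos: [594.7, -305.8, 150.5]
ee_rot: [-180.0, 0.1, 180.0]
contact_force: [-0.5, -1.1, -1.8]
finger_gap: 24.9
grasp_force: 24.9
```

{"name": "drive_tool", "arguments": {"series": "0.6 0 0 -15 0;0.6 0 0 -20 0;0.6 0 0 -25 0;0.6 5 10 -10 0;0.6 10 20 0 0;0.6 13 27 0 0;0.6 13 27 0 0;0.6 13 27 0 0;0.6 13 27 0 0;0.6 13 27 0 0;0.6 13 27 0 0;0.6 13 27 0 0;0.6 13 27 0 0;0.6 13 27 0 0;0.6 10 24 0 0;0.6 6 16 0 0;0.6 1 3 0 0;0.6 0 0 0 0;0.6 0 0 0 0"}}

```text
t: 7.7
tcp_pos: [445.3, 10.0, 219.2]
ee_rot: [-180.0, -0.0, 179.9]
contact_force: [-0.1, -0.4, -1.0]
finger_gap: 24.7
grasp_force: 24.9
```

```bash
cat > sv.py <<'E'
import sys
from h import *
# args: picname ; fits saucers seen by wrist given approx positions
S=dict(pink=((444,10.4),38,12,60),yellow=((607,-95.5),44,4,80),green=((648,107.6),51,14,60),blue=((458,-173),57,12,60))
def saucers(names,pic=None,extra=()):
    c=calibration("wrist");im=grab_frame("wrist");p=lambda X:fproj(c,X)
    for n in names:
        x,r,th,sm=S[n];best=None
        for dx,dy in((0,0),(-.75*r,0),(.0,.7*r),(0,-.7*r)):   # seed may be hidden by the piece
            u=tuple(np.round(p([x[0]+dx,x[1]+dy,6])).astype(int))
            if not(3<u[0]<636 and 3<u[1]<396): continue
            m,st=blob(im,u,tolh=th,smin=sm,win=130)
            if m.sum()>40000: continue
            q=fit([(p,hull(m))],[(12,r),(1,.62*r)],[float(x[0]),float(x[1])],S=2)
            if best is None or q[1]>best[1]: best=q
        print(n,best)
    if pic: cv2.imwrite("pics/"+pic,im[:,:,::-1])
    return c,im
if __name__=="__main__":
    saucers(sys.argv[2:],sys.argv[1]);s=observe();print(s["tcp_pos"].round(1),s["finger_gap"].round(1))
E
python3 sv.py w3.png pink yellow green blue
```

```text
pink (array([443.3,  10.6]), np.float64(0.987))
yellow (array([607. , -95.5]), np.float64(0.222))
green None
blue (array([ 458.2, -173. ]), np.float64(0.968))Traceback (most recent call last):
  File "sv.py", line 20, in <module>
    saucers(sys.argv[2:],sys.argv[1]);s=observe();print(s["tcp_pos"].round(1),s["finger_gap"].round(1))
                                                                              ^^^^^^^^^^^^^^^^^^^^^
AttributeError: 'float' object has no attribute 'round'
```

View pics/w3.png

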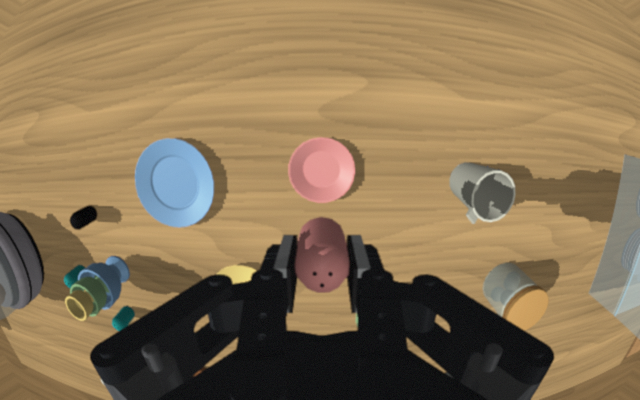

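The shaker is upright in the pads above the pink saucer at (321,170), and the rest of the stack still stands at about (95,290). Now I lower it.

{"name": "drive_tool", "arguments": {"series": "0.6 0.5 0.5 20 0;0.6 0 0 30 0;0.6 0 0 35 0;0.6 0 0 35 0;0.6 0 0 25 0;0.6 0 0 15 0;0.6 0 0 10 0;0.6 0 0 6 0;0.6 0 0 3 0;0.6 0 0 2 0;0.6 0 0 0 0;0.6 0 0 0 0"}}

```text
t: 9.25
tcp_pos: [445.0, 11.0, 38.5]
ee_rot: [180.0, 0.0, 180.0]
contact_force: [-0.4, -0.5, -0.4]
finger_gap: 24.4
grasp_force: 24.9
```

{"name": "drive_tool", "arguments": {"series": "0.6 0 0 1 0;0.6 0 0 1 0;0.6 0 0 0.5 0;0.6 0 0 0 0"}}

```text
t: 9.75
tcp_pos: [444.7, 10.9, 35.7]
ee_rot: [-180.0, -0.0, 180.0]
contact_force: [1.0, -0.1, 0.1]
finger_gap: 25.0
grasp_force: 24.9
```

{"name": "drive_tool", "arguments": {"series": "0.6 0 0 0.5 0;0.6 0 0 0 0;0.6 0 0 0.5 0;0.6 0 0 0 0"}}

```text
t: 10.25
tcp_pos: [445.0, 10.9, 35.3]
ee_rot: [-180.0, 0.0, 180.0]
contact_force: [-2.2, -0.2, 4.4]
finger_gap: 24.6
grasp_force: 25.4
```

Contact is made at 4 N. Release, rise straight up, and look.

{"name": "drive_tool", "arguments": {"series": "0.35 0 0 0 0;0.3 0 0 0 0;0.2 0 0 0 0;0 0 0 0 0;-0.4 0 0 0 0;-0.7 0 0 0 0;-0.7 0 0 -5 0;-0.7 0 0 -15 0;-0.7 0 0 -30 0;-0.7 0 0 -40 0;-0.7 0 0 -40 0;-0.7 0 0 -40 0;-0.7 0 0 -14 0;-0.7 0 0 0 0"}}

```text
t: 12.0
tcp_pos: [445.0, 11.1, 219.4]
ee_rot: [179.9, 0.1, 180.0]
contact_force: [-0.9, -0.3, -0.7]
finger_gap: 72.7
grasp_force: 0.0
```

```bash
sed -i 's/s\["finger_gap"\].round(1)/s["finger_gap"]/' sv.py
cat > ck.py <<'E'
import sys
from sv import *
c,im=saucers(sys.argv[2:],sys.argv[1]); p=lambda X:fproj(c,X)
E
cat > m2.py <<'E'
from sv import *
c,im=saucers(["pink"],"w4.png");p=lambda X:fproj(c,X)
hs=cv2.cvtColor(im,cv2.COLOR_RGB2HSV);u=np.round(p([444.5,11,46])).astype(int);print(u,hs[u[1],u[0]],hs[np.round(p([420,11,8])).astype(int)[1],u[0]])
cv2.imwrite("pics/w4c.png",im[max(0,u[1]-70):u[1]+70,u[0]-90:u[0]+90,::-1].repeat(4,0).repeat(4,1))
# overlay the expected outline at (444,11)
o=im.copy()
for z,r in((4,11),(8,13),(41,13),(12,38)):
    q=np.array([p(g) for g in circ(444,11,z,r)]).round().astype(np.int32);cv2.polylines(o,[q],True,(0,0,255))
cv2.imwrite("pics/w4o.png",np.hstack([x[max(0,u[1]-70):u[1]+70,u[0]-65:u[0]+65] for x in(im,o)])[:,:,::-1].repeat(3,0).repeat(3,1))
E
python3 m2.py
```

```text
pink (array([443.4,  10.4]), np.float64(0.984))
[321 178] [  2  91 222] [  2  93 212]
```

View pics/w4o.png

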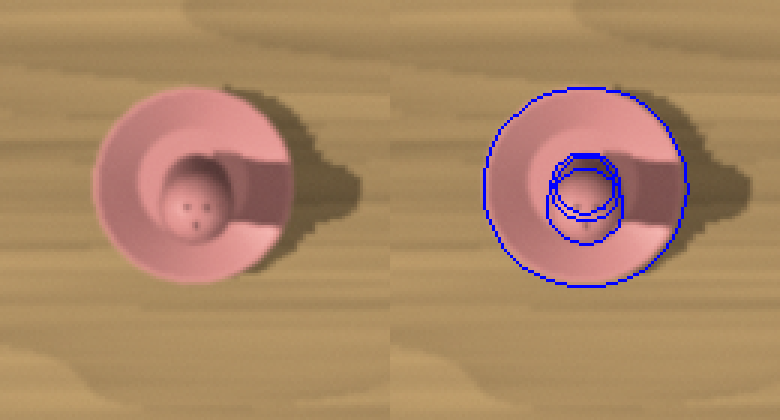

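The shaker stands upright in the middle of the pink saucer. Its outline matches the model to within 1–2 mm. Back to the stack.

{"name": "drive_tool", "arguments": {"series": "-0.7 -6 -13 0 0;-0.7 -12 -26 0 0;-0.7 -12 -26 0 0;-0.7 -12 -26 0 0;-0.7 -12 -26 0 0;-0.7 -12 -26 0 0;-0.7 -12 -26 0 0;-0.7 -12 -26 0 0;-0.7 -12 -26 0 0;-0.7 -12 -26 0 0;-0.7 -12 -26 0 0;-0.7 -12 -26 0 0;-0.7 -12 -26 0 0;-0.7 -1 8 0 0;-0.7 0 0 0 0;-0.7 0 0 0 0"}}

```text
t: 14.05
tcp_pos: [595.4, -305.8, 218.7]
ee_rot: [180.0, -0.0, -180.0]
contact_force: [0.1, -0.0, 0.0]
finger_gap: 72.6
grasp_force: 0.0
```

```bash
cat > st.py <<'E'
import sys
from sv import *
c,im=saucers(["yellow","blue"]);p=lambda X:fproj(c,X)
xy=[float(v) for v in sys.argv[2:4]]; rings=[tuple(map(float,a.split(","))) for a in sys.argv[4:]]
o=im.copy()
for z,r in rings:
    q=np.array([p(g) for g in circ(*xy,z,r)]);cv2.polylines(o,[(q*16).round().astype(np.int32)],True,(255,0,255),1,8,4)
u=np.round(p([*xy,80])).astype(int);v0=max(0,u[1]-65)
cv2.imwrite("pics/"+sys.argv[1],np.hstack([x[v0:v0+140,u[0]-65:u[0]+65] for x in(im,o)])[:,:,::-1].repeat(3,0).repeat(3,1))
s=observe();print(s["tcp_pos"].round(1))
E
python3 st.py w5.png 593 -305.7 114,19.5 114,16 94,26 66,33
```

```text
yellow (array([608.5, -95.4]), np.float64(0.978))
blue (array([ 457.3, -172.7]), np.float64(0.97))
[ 595.5 -305.8  218.9]
```

View pics/w5.png

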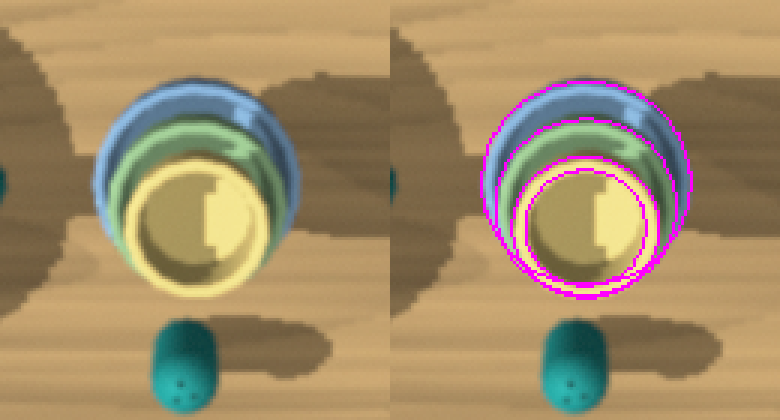

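The stack is concentric at (593, −305.7); projected rims coincide with the seen ones within about 1 px. Now I descend on the yellow rim.

{"name": "drive_tool", "arguments": {"series": "-0.7 2 0 20 0;-0.7 0 0 25 0;-0.7 0 0 25 0;-0.7 0 0 20 0;-0.7 0 0 12 0;-0.7 0 0 8.5 0;-0.7 0 0 0 0;-0.4 0 0 0 0;-0.2 0 0 0 0;-0.1 0 0 0 0;0 0 0 0 0;0.2 0 0 0 0;0.3 0 0 0 0;0.3 0 0 0 0;0.3 0 0 0 0;0.3 0 0 0 0", "squeeze": 25}}

```text
t: 16.1
tcp_pos: [593.9, -306.3, 108.7]
ee_rot: [-180.0, 0.0, 180.0]
contact_force: [-0.9, -0.6, 3.1]
finger_gap: 37.8
grasp_force: 25.4
```

{"name": "drive_tool", "arguments": {"series": "0.3 0 0 -2 0;0.3 0 0 -3 0;0.3 0 0 -5 0;0.3 0 0 -8 0;0.3 0 0 -12 0;0.3 0 0 -15 0;0.3 0 0 -20 0;0.3 0 0 -20 0;0.3 0 0 -15 0;0.3 0 0 0 0;0.3 0 0 0 0"}}

```text
t: 17.48
tcp_pos: [593.4, -305.9, 207.4]
ee_rot: [180.0, -0.1, 180.0]
contact_force: [0.0, 0.5, -1.8]
finger_gap: 37.8
grasp_force: 25.2
```

```bash
python3 sv.py w6.png yellow
```

```text
yellow (array([608.5, -95.6]), np.float64(0.978))
[ 593.3 -305.8  207.1] 37.96105073297041
```

View pics/w6.png

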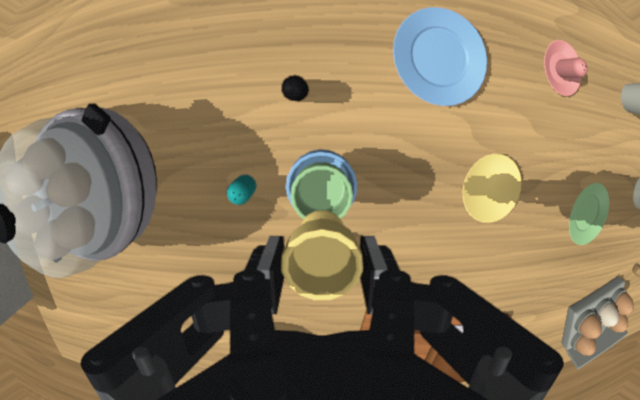

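The yellow cup hangs upright in the pads, and green and blue stand undisturbed at (321,190). Now to the yellow saucer.

{"name": "drive_tool", "arguments": {"series": "0.3 0 8 -5 0;0.3 -1 18 0 0;0.3 -2 25 0 0;0.3 -2 25 0 0;0.3 -2 25 0 0;0.3 -2 25 0 0;0.3 -2 25 0 0;0.3 -2 25 0 0;0.3 -1 20 0 0;0.3 -1 10 0 0;0.3 0 4 0 0;0.3 0 0 0 0;0.3 0 0 0 0"}}

```text
t: 19.15
tcp_pos: [608.7, -96.8, 213.2]
ee_rot: [-180.0, -0.0, 179.9]
contact_force: [-0.1, -0.3, -0.7]
finger_gap: 38.2
grasp_force: 25.2
```

Run:
```python
from sv import *
c,im=saucers(["yellow"],"w7.png");p=lambda X:fproj(c,X);s=observe();print(s["tcp_pos"].round(1))
X=s["tcp_pos"]; rz=X[2]-108.5+114
o=im.copy()
for z,r,x,y in((12,44,607.5,-95.5),(4,24.5,607.5,-95.5),(rz,19.5,X[0],X[1])):
    q=np.array([p(g) for g in circ(x,y,z,r)]);cv2.polylines(o,[(q*16).round().astype(np.int32)],True,(255,0,255),1,8,4)
u=np.round(p([608,-95,40])).astype(int);v0=u[1]-60
cv2.imwrite("pics/w7o.png",np.hstack([x[v0:v0+180,u[0]-65:u[0]+65] for x in(im,o)])[:,:,::-1].repeat(3,0).repeat(3,1))
```

```text
yellow (array([611.2, -95.7]), np.float64(0.466))
[608.7 -96.8 213.2]
```

View pics/w7o.png

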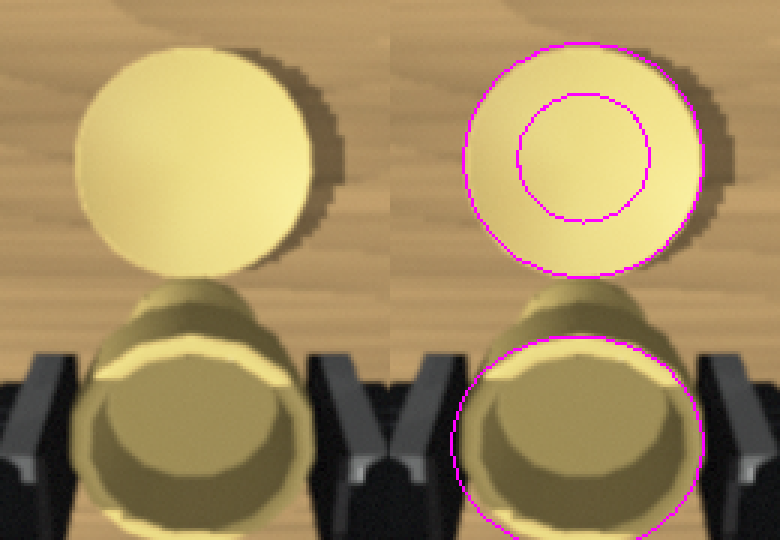

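The yellow saucer centre is at (608, −95.5), and the cup is upright in the pads 1 mm off in y. Correct and lower.

{"name": "drive_tool", "arguments": {"series": "0.3 0.5 1.2 15 0;0.3 0 0 25 0;0.3 0 0 35 0;0.3 0 0 35 0;0.3 0 0 25 0;0.3 0 0 15 0;0.3 0 0 9 0;0.3 0 0 5 0;0.3 0 0 3 0;0.3 0 0 1 0;0.3 0 0 0 0;0.3 0 0 0 0"}}

```text
t: 20.7
tcp_pos: [608.5, -94.9, 45.6]
ee_rot: [-180.0, 0.0, 180.0]
contact_force: [-0.3, -0.9, -0.2]
finger_gap: 37.7
grasp_force: 25.2
```

{"name": "drive_tool", "arguments": {"series": "0.3 0 0 0.5 0;0.3 0 0 0.5 0;0.3 0 0 0.5 0;0.3 0 0 0 0"}}

```text
t: 21.2
tcp_pos: [608.2, -94.9, 43.7]
ee_rot: [-180.0, -0.0, 180.0]
contact_force: [-0.9, -0.2, 0.3]
finger_gap: 38.1
grasp_force: 25.2
```

{"name": "drive_tool", "arguments": {"series": "0.3 0 0 0.5 0;0.3 0 0 0.5 0;0.3 0 0 0 0;0.3 0 0 0 0"}}

```text
t: 21.7
tcp_pos: [608.2, -94.9, 42.7]
ee_rot: [180.0, -0.0, 180.0]
contact_force: [0.4, 0.3, -0.4]
finger_gap: 37.9
grasp_force: 25.2
```

{"name": "drive_tool", "arguments": {"series": "0.3 0 0 0.5 0;0.3 0 0 0 0;0.3 0 0 0.3 0;0.3 0 0 0 0"}}

```text
t: 22.2
tcp_pos: [608.5, -94.9, 42.7]
ee_rot: [-180.0, 0.0, 180.0]
contact_force: [-1.1, 1.1, 5.3]
finger_gap: 38.0
grasp_force: 25.6
```

{"name": "drive_tool", "arguments": {"series": "0.05 0 0 0 0;0 0 0 0 0;-0.1 0 0 0 0;-0.3 0 0 0 0;-0.6 0 0 0 0;-0.7 0 0 0 0;-0.7 0 0 -5 0;-0.7 0 0 -15 0;-0.7 0 0 -30 0;-0.7 0 0 -40 0;-0.7 0 0 -40 0;-0.7 0 0 -40 0;-0.7 0 0 0 0"}}

```text
t: 23.82
tcp_pos: [610.2, -95.3, 217.6]
ee_rot: [-180.0, 0.5, 180.0]
contact_force: [-0.7, -0.2, -0.4]
finger_gap: 72.3
grasp_force: 0.0
```

```bash
cat > pl.py <<'E'
import sys
from sv import *
# pic x y  z,r ... : overlay rings
c=calibration("wrist");im=grab_frame("wrist");p=lambda X:fproj(c,X)
xy=[float(v) for v in sys.argv[2:4]];o=im.copy()
for a in sys.argv[4:]:
    z,r=map(float,a.split(","))
    q=np.array([p(g) for g in circ(*xy,z,r)]);cv2.polylines(o,[(q*16).round().astype(np.int32)],True,(255,0,255),1,8,4)
u=np.round(p([*xy,30])).astype(int);v0=max(0,u[1]-70)
cv2.imwrite("pics/"+sys.argv[1],np.hstack([x[v0:v0+150,u[0]-65:u[0]+65] for x in(im,o)])[:,:,::-1].repeat(3,0).repeat(3,1))
print(observe()["tcp_pos"].round(1))
E
python3 pl.py w8.png 608 -95.3 12,44 48,19.5 48,16
```

```text
[609.1 -94.9 215. ]
```

View pics/w8.png

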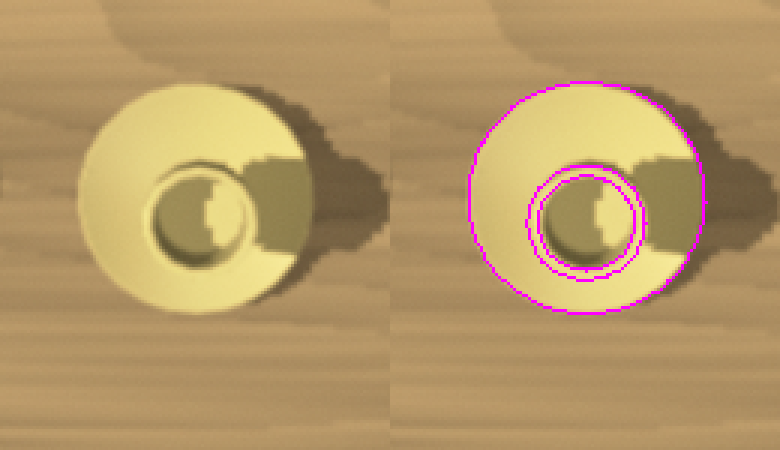

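The yellow cup stands upright, about 2 mm from the saucer's middle. Back to the stack for green.

{"name": "drive_tool", "arguments": {"series": "-0.8 1 -10 0 0;-0.8 1 -20 0 0;-0.8 2 -25 0 0;-0.8 2 -25 0 0;-0.8 2 -25 0 0;-0.8 2 -25 0 0;-0.8 2 -25 0 0;-0.8 1 -25 0 0;-0.8 1 -18 0 0;-0.8 1 -10 0 0;-0.8 0 -3 0 0;-0.8 0 0 0 0;-0.8 0 0 0 0"}}

```text
t: 25.5
tcp_pos: [593.4, -305.3, 212.2]
ee_rot: [180.0, 0.0, -180.0]
contact_force: [-0.2, -0.1, -0.7]
finger_gap: 77.2
grasp_force: 0.0
```

```bash
python3 pl.py w9.png 593 -305.7 94,26 94,22.5 66,33
```

```text
[ 593.4 -305.3  212.2]
```

View pics/w9.png

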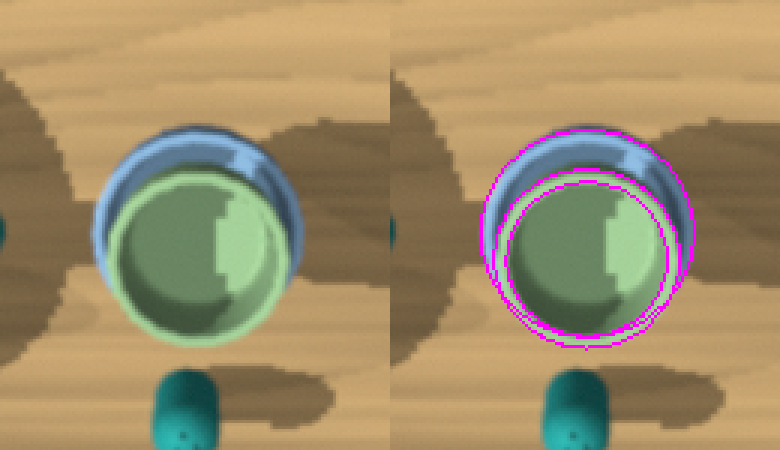

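Green and blue are still centred at (593, −305.7). I grasp the green rim.

{"name": "drive_tool", "arguments": {"series": "-0.8 0.5 -0.3 20 0;-0.8 0 0 30 0;-0.8 0 0 30 0;-0.8 0 0 25 0;-0.8 0 0 14 0;-0.8 0 0 8 0;-0.8 0 0 0 0;-0.5 0 0 0 0;-0.4 0 0 0 0;-0.3 0 0 0 0;-0.2 0 0 0 0;-0.1 0 0 0 0;0 0 0 0 0;0 0 0 0 0;0 0 0 0 0;0 0 0 0 0", "squeeze": 28}}

```text
t: 27.55
tcp_pos: [593.1, -306.3, 85.7]
ee_rot: [-180.0, 0.1, 180.0]
contact_force: [0.8, 0.7, 5.1]
finger_gap: 51.2
grasp_force: 28.7
```

{"name": "drive_tool", "arguments": {"series": "0 0 0 -2 0;0 0 0 -3 0;0 0 0 -5 0;0 0 0 -8 0;0 0 0 -12 0;0 0 0 -15 0;0 0 0 -20 0;0 0 0 -25 0;0 0 0 -20 0;0 0 0 -10 0;0 0 0 0 0;0 0 0 0 0"}}

```text
t: 29.05
tcp_pos: [592.3, -305.9, 203.9]
ee_rot: [179.9, -0.1, 180.0]
contact_force: [-0.3, 0.7, -0.6]
finger_gap: 51.4
grasp_force: 29.4
```

{"name": "drive_tool", "arguments": {"series": "0 -1 10 -5 0;0 -2 20 0 0;0 -4 27 0 0;0 -4 27 0 0;0 -4 27 0 0;0 -4 27 0 0;0 -4 27 0 0;0 -4 27 0 0;0 -4 27 0 0;0 -4 27 0 0;0 -4 27 0 0;0 -4 27 0 0;0 -4 27 0 0;0 -4 27 0 0;0 -2 27 0 0;0 -1 18 0 0;0 -1 10 0 0;0 0 4 0 0;0 0 0 0 0;0 0 0 0 0"}}

```text
t: 31.55
tcp_pos: [647.9, 106.1, 210.1]
ee_rot: [-180.0, 0.0, 179.9]
contact_force: [-0.1, -0.4, -1.8]
finger_gap: 51.3
grasp_force: 29.5
```

```bash
python3 sv.py w10.png green yellow
```

```text
green (array([649. , 107.6]), np.float64(0.504))
yellow (array([608.5, -95.3]), np.float64(0.983))
[647.9 106.1 210.1] 51.04147386527305
```

View pics/w10.png

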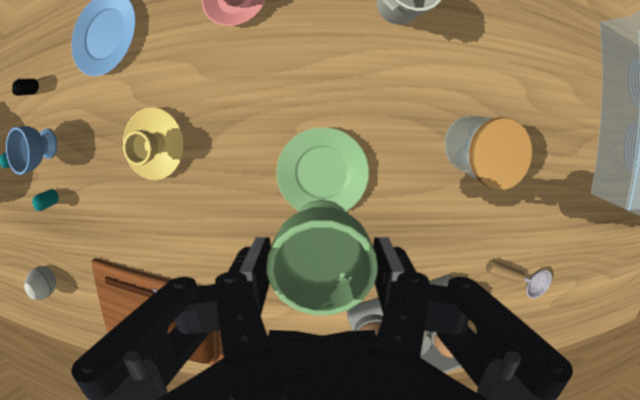

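The green cup is upright in the pads, with the green saucer at (323,171). Blue (25,150), yellow (150,148) and the jar are all standing. Correct y by 1.5 mm and lower.

{"name": "drive_tool", "arguments": {"series": "0 0 1.5 15 0;0 0 0 25 0;0 0 0 35 0;0 0 0 35 0;0 0 0 20 0;0 0 0 12 0;0 0 0 7 0;0 0 0 4 0;0 0 0 2 0;0 0 0 0 0;0 0 0 0 0"}}

```text
t: 32.98
tcp_pos: [648.1, 108.4, 55.5]
ee_rot: [180.0, 0.0, 180.0]
contact_force: [0.4, -0.4, -0.6]
finger_gap: 51.0
grasp_force: 29.6
```

{"name": "drive_tool", "arguments": {"series": "0 0 0 0.7 0;0 0 0 0.6 0;0 0 0 0.6 0;0 0 0 0 0;0 0 0 0 0"}}

```text
t: 33.6
tcp_pos: [647.9, 108.3, 53.1]
ee_rot: [-180.0, 0.0, 180.0]
contact_force: [0.0, -0.5, -1.0]
finger_gap: 51.2
grasp_force: 29.6
```

{"name": "drive_tool", "arguments": {"series": "0 0 0 0.5 0;0 0 0 0.5 0;0 0 0 0.4 0;0 0 0 0 0;0 0 0 0 0"}}

```text
t: 34.22
tcp_pos: [647.9, 108.3, 51.9]
ee_rot: [180.0, 0.0, 180.0]
contact_force: [-0.6, -0.3, 1.9]
finger_gap: 51.3
grasp_force: 29.7
```

{"name": "drive_tool", "arguments": {"series": "0 0 0 0.4 0;0 0 0 0 0;0 0 0 0 0"}}

```text
t: 34.6
tcp_pos: [648.0, 108.3, 51.8]
ee_rot: [180.0, 0.0, 180.0]
contact_force: [-1.6, -0.5, 4.9]
finger_gap: 51.4
grasp_force: 30.0
```

Contact is made; release and rise.

{"name": "drive_tool", "arguments": {"series": "-0.22 0 0 0 0;-0.27 0 0 0 0;-0.35 0 0 0 0;-0.5 0 0 0 0;-0.8 0 0 0 0;-0.8 0 0 0 0;-0.8 0 0 -5 0;-0.8 0 0 -15 0;-0.8 0 0 -30 0;-0.8 0 0 -35 0;-0.8 0 0 -35 0;-0.8 0 0 -30 0;-0.8 0 0 0 0;-0.8 0 0 0 0"}}

```text
t: 36.35
tcp_pos: [647.6, 108.3, 201.5]
ee_rot: [180.0, 0.0, 180.0]
contact_force: [0.4, 1.4, 0.1]
finger_gap: 76.7
grasp_force: 0.0
```

```bash
python3 pl.py w11.png 648 107.7 12,51 60,26 60,22.5
```

```text
[647.4 108.3 200.8]
```

View pics/w11.png

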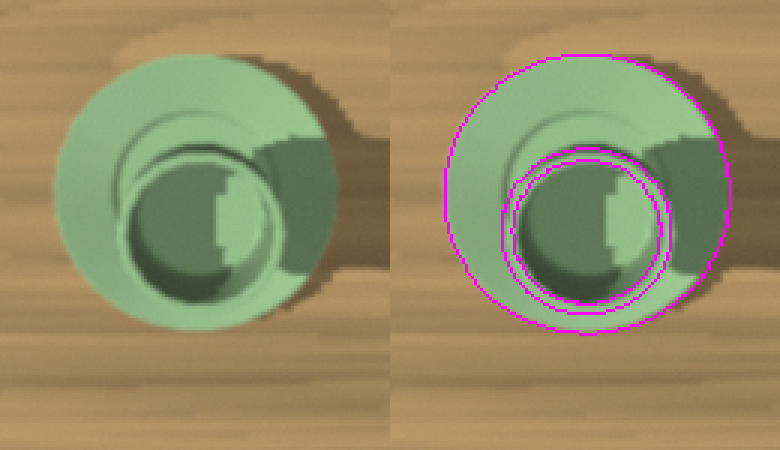

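The green cup stands upright, within about 1.5 mm of centre. Picture views are used up, so I continue by numeric fits. Back to the blue cup.

{"name": "drive_tool", "arguments": {"series": "-1 1 -10 0 0;-1 2 -20 0 0;-1 4 -27 0 0;-1 4 -27 0 0;-1 4 -27 0 0;-1 4 -27 0 0;-1 4 -27 0 0;-1 4 -27 0 0;-1 4 -27 0 0;-1 4 -27 0 0;-1 4 -27 0 0;-1 4 -27 0 0;-1 4 -27 0 0;-1 4 -27 0 0;-1 2 -27 0 0;-1 1 -18 0 0;-1 1 -10 0 0;-1 0 -5 0 0;-1 0 0 0 0;-1 0 0 0 0"}}

```text
t: 38.9
tcp_pos: [592.9, -305.0, 201.4]
ee_rot: [180.0, 0.0, -180.0]
contact_force: [-0.8, 0.3, -0.0]
finger_gap: 85.2
grasp_force: 0.0
```

```bash
cat > bl.py <<'E'
import sys
from sv import *
x0=[float(sys.argv[1]),float(sys.argv[2])];zb=float(sys.argv[3])
c=calibration("wrist");im=grab_frame("wrist");p=lambda X:fproj(c,X)
u=p([x0[0],x0[1],zb+38]).round().astype(int)
m,st=blob(im,tuple(u),tolh=14,smin=50,win=80);print(st,fit([(p,hull(m))],[(zb+66,33),(zb+52,31.5),(zb,23)],x0),observe()["tcp_pos"].round(1))
E
python3 bl.py 593 -305.7 0; python3 sv.py w12.png blue
```

```text
[ 284  152   73   71 4026] (array([ 592.8, -305.5]), np.float64(0.98)) [ 592.9 -305.1  201.4]
blue (array([ 457.8, -172.4]), np.float64(0.972))
[ 592.9 -305.1  201.4] 85.2453265602481
```

{"name": "drive_tool", "arguments": {"series": "-1 0 -0.5 20 0;-1 0 0 30 0;-1 0 0 30 0;-1 0 0 30 0;-1 0 0 20 0;-1 0 0 12 0;-1 0 0 6 0;-1 0 0 0 0;-0.7 0 0 0 0;-0.6 0 0 0 0;-0.5 0 0 0 0;-0.4 0 0 0 0;-0.35 0 0 0 0;-0.35 0 0 0 0;-0.35 0 0 0 0;-0.35 0 0 0 0", "squeeze": 32}}

```text
t: 41.0
tcp_pos: [593.4, -306.4, 54.5]
ee_rot: [-179.9, 0.1, 180.0]
contact_force: [0.2, 2.0, 5.3]
finger_gap: 64.8
grasp_force: 36.2
```

{"name": "drive_tool", "arguments": {"series": "-0.35 0 0 -2 0;-0.35 0 0 -3 0;-0.35 0 0 -5 0;-0.35 0 0 -8 0;-0.35 0 0 -12 0;-0.35 0 0 -15 0;-0.35 0 0 -20 0;-0.35 0 0 -25 0;-0.35 0 0 -25 0;-0.35 0 0 -10 0;-0.35 0 0 0 0;-0.35 0 0 0 0"}}

```text
t: 42.5
tcp_pos: [592.2, -305.9, 177.0]
ee_rot: [179.9, -0.1, 180.0]
contact_force: [-0.6, -0.9, -1.1]
finger_gap: 65.0
grasp_force: 35.8
```

```bash
python3 bl.py 593 -305.7 125; python3 sv.py w13.png blue
```

```text
[  248   189   148   140 15224] (array([ 589.9, -305.1]), np.float64(0.961)) [ 592.1 -305.9  176.9]
blue (array([ 457.7, -172.7]), np.float64(0.973))
[ 592.2 -306.   176.9] 65.05464928781129
```

The blue cup is held (gap 65). Now to the blue saucer.

{"name": "drive_tool", "arguments": {"series": "-0.35 6 6 -8 0;-0.35 12 12 0 0;-0.35 18 18 0 0;-0.35 20 20 0 0;-0.35 20 20 0 0;-0.35 20 20 0 0;-0.35 18 18 0 0;-0.35 12 12 0 0;-0.35 6 6 0 0;-0.35 2 1 0 0;-0.35 0 0 0 0;-0.35 0 0 0 0"}}

```text
t: 44.1
tcp_pos: [459.0, -173.5, 186.1]
ee_rot: [-180.0, -0.0, 180.0]
contact_force: [-0.5, -0.1, -1.9]
finger_gap: 64.9
grasp_force: 35.9
```

Run:
```python
from sv import *
c=calibration("wrist");im=grab_frame("wrist");p=lambda X:fproj(c,X);X=observe()["tcp_pos"];print(X.round(1))
zb=X[2]-54.5
u=p([401-0+10,-172.7,10]).round().astype(int)
m,st=blob(im,tuple(u),tolh=14,smin=50,win=150);print(st)
# joint blob of saucer + cup: compare saucer side/top edge rows with the prediction
for n,P in(("pred saucer",circ(458,-172.7,12,57)),("pred cup rim",circ(X[0],X[1],zb+66,33))):
    q=np.array([p(g) for g in P]);print(n,q.min(0).round(1),q.max(0).round(1))
v=int(p([458,-172.7,12])[1]);r=np.flatnonzero(m[v-10:v+10].any(0));print("saucer rows near",v,r.min(),r.max())
w=int(p([X[0],X[1],zb+66])[1]);r=np.flatnonzero(m[w]);print("cup row",w,r.min() if len(r) else None,r.max() if len(r) else None)
```

```text
[ 459.  -173.4  186.1]
[  249   122   147   159 17200]
pred saucer [266.  121.3] [377.3 229.9]
pred cup rim [247.3 204.5] [392.8 329.7]
saucer rows near 177 267 376
cup row 274 250 393
```

Predicted and seen outlines of saucer and cup agree within 1–2 px. Lower.

{"name": "drive_tool", "arguments": {"series": "-0.35 0.7 0.5 15 0;-0.35 0 0 25 0;-0.35 0 0 30 0;-0.35 0 0 25 0;-0.35 0 0 14 0;-0.35 0 0 8 0;-0.35 0 0 4 0;-0.35 0 0 2 0;-0.35 0 0 0 0;-0.35 0 0 0 0"}}

```text
t: 45.4
tcp_pos: [458.3, -172.7, 63.7]
ee_rot: [-180.0, 0.0, 180.0]
contact_force: [-0.4, -0.3, -1.8]
finger_gap: 64.8
grasp_force: 35.9
```

{"name": "drive_tool", "arguments": {"series": "-0.35 0 0 0.7 0;-0.35 0 0 0.6 0;-0.35 0 0 0.6 0;-0.35 0 0 0.5 0;-0.35 0 0 0 0;-0.35 0 0 0 0"}}

```text
t: 46.15
tcp_pos: [458.1, -172.6, 60.9]
ee_rot: [180.0, 0.0, 180.0]
contact_force: [-0.4, -0.2, -1.7]
finger_gap: 64.9
grasp_force: 35.9
```

{"name": "drive_tool", "arguments": {"series": "-0.35 0 0 0.5 0;-0.35 0 0 0.5 0;-0.35 0 0 0.4 0;-0.35 0 0 0 0;-0.35 0 0 0 0"}}

```text
t: 46.78
tcp_pos: [458.0, -172.7, 59.5]
ee_rot: [-180.0, 0.0, 180.0]
contact_force: [0.3, -0.6, -1.1]
finger_gap: 64.7
grasp_force: 35.9
```

{"name": "drive_tool", "arguments": {"series": "-0.35 0 0 0.4 0;-0.35 0 0 0 0;-0.35 0 0 0 0"}}

```text
t: 47.15
tcp_pos: [458.0, -172.6, 59.1]
ee_rot: [180.0, -0.0, 180.0]
contact_force: [0.0, 0.8, -1.2]
finger_gap: 65.2
grasp_force: 35.9
```

{"name": "drive_tool", "arguments": {"series": "-0.35 0 0 0.4 0;-0.35 0 0 0 0;-0.35 0 0 0.4 0;-0.35 0 0 0 0;-0.35 0 0 0 0"}}

```text
t: 47.78
tcp_pos: [458.1, -172.7, 58.6]
ee_rot: [-180.0, 0.0, 180.0]
contact_force: [-1.3, 1.3, 3.1]
finger_gap: 64.8
grasp_force: 36.2
```

{"name": "drive_tool", "arguments": {"series": "-0.54 0 0 0 0;-0.58 0 0 0 0;-0.65 0 0 0 0;-0.8 0 0 0 0;-1 0 0 0 0;-1 0 0 0 0;-1 0 0 0 0;-1 0 0 -5 0;-1 0 0 -15 0;-1 0 0 -30 0;-1 0 0 -35 0;-1 0 0 -35 0;-1 0 0 -30 0;-1 0 0 0 0;-1 0 0 0 0"}}

```text
t: 49.65
tcp_pos: [457.7, -172.5, 207.9]
ee_rot: [180.0, -0.0, 180.0]
contact_force: [0.4, 0.2, -0.3]
finger_gap: 85.2
grasp_force: 0.0
```

Run:
```python
from sv import *
X=observe();print(X["tcp_pos"].round(1),X["contact_force"].round(1))
c=calibration("wrist");im=grab_frame("wrist");p=lambda X:fproj(c,X)
hs=cv2.cvtColor(im,cv2.COLOR_RGB2HSV)
m,st=blob(im,tuple(p([415,-172.7,10]).round().astype(int)),tolh=14,smin=50,win=120);print("saucer",st,fit([(p,hull(m))],[(12,57),(1,35)],[458.,-172.7]))
# cup rim: align edges with rim rings (outer+inner at z=70) by gradient
g=cv2.GaussianBlur(im,(0,0),1).astype(np.float32);G=sum(np.hypot(cv2.Sobel(g[...,k],5,1,0),cv2.Sobel(g[...,k],5,0,1)) for k in range(3))
def score(x,y,rings):
    q=np.array([p(a) for z,r in rings for a in circ(x,y,z,r,72)],np.float32)
    return cv2.remap(G,q[:,:1],q[:,1:],1).mean()
b=max(((score(458+i,-172.7+j,[(70,33),(70,29.5)]),458+i,-172.7+j) for i in np.arange(-12,12.5,.5) for j in np.arange(-12,12.5,.5)));print("cup",b)
# other placed pieces in the fixed cameras
for n in("top","scene"):
    cv2.imwrite(f"pics/{n}9.png",grab_frame(n)[:,:,::-1])
    d=calibration(n);i2=cv2.imread(f"pics/{n}9.png");i0=cv2.imread(f"pics/{n}0.png")
    for nm,q in(("jar",(614,277,60)),("beaker",(465,187,60)),("turqA",(674,-305,40)),("turqB",(604,-390,40)),("black",(499,-326,40)),("saltS",(410,10,10))):
        u=proj(d,q).round().astype(int);s=np.s_[u[1]-12:u[1]+13,u[0]-12:u[0]+13];print(n,nm,cv2.absdiff(i2[s],i0[s]).mean().round(1),end="; ")
    print()
```

```text
[ 457.7 -172.5  207.9] [ 0.4  0.2 -0.3]
saucer [ 269  123  103  100 8080] (array([ 457.9, -173.3]), np.float64(0.974))
cup (np.float32(339.03656), np.float64(459.0), np.float64(-172.2))
top jar 5.6; top beaker 33.4; top turqA 19.1; top turqB 29.6; top black 52.9; top saltS 41.0; 
scene jar 1.2; scene beaker 22.7; scene turqA 1.8; scene turqB 1.6; scene black 13.6; scene saltS 16.7;
```

The blue cup is upright and within about 1.5 mm of its saucer's centre. The fingers are open and clear at z = 208. The jar and the turquoise shakers are unchanged in the scene camera. The image differences at the beaker, the black shaker and the pink saucer are consistent with the arm and its shadow, the removed stack and the placed shaker; the arm never went near the beaker. I hand in.

```bash
python3 -c "
from workcell import *
print(hand_in())"
```

```text
the job is handed in; nothing more can be done
None
```

I took the stack apart, set each of the four pieces upright within about 2 mm of the middle of its own-coloured saucer, and handed the job in at about 50 s; the hand-in gave no verdict.

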